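# Free the seized stopper of the conical flask

## Robot

A 6-joint arm with a two-finger parallel gripper is mounted at the origin on the work surface. World frame = base frame: x ahead of the robot, y to its left, z up, the work surface at z = 0. Lengths are in m, angles in degrees, forces in N, time in s.
With the tool pointing down it reaches from about 0.375 to 0.9 m from the base axis. Payload 3.1 kg.
Tool frame: the origin (TCP) lies on the centre line of the jaws, within the pads' length; the fingertips stand 25 mm ahead of it and the grasp point (between the pads) lies 6 mm ahead of it; y points along the fingers, x is the direction in which the jaws open and shut, and the axes are right-handed (so a half turn about y gives the same grasp; the last joint's range is limited). The gripper opens to 87 mm and grips with 3 to 60 N. Pads are 19 mm wide; open, the fingers measure 117 mm over their backs; the gripper's body (75 mm by 190 mm) begins 51 mm behind the grasp point.
Start: joints at [-80.529, 30.224, 82.088, -0, 67.689, -10.227], TCP at [0.211, -0.588, 0.248] pointing down, gripper open.
Joint ranges: [-176.69, 176.69], [-43.24, 126.21], [12.49, 139.97], [-82, 262], [0, 151.66], [-163.58, 163.58]. Speed limits (degrees/s): [159.86, 159.86, 180, 180, 180, 180].

## Interface

Orientations are given as a 3x3 rotation matrix whose columns are the frame's x, y, z axes.
In Python, from rig import * gives the robot as it stands.
- The arm moves only by the tool play_rows, never from a script. Its argument "commands" is a list of rows, each a list of 2 entries, a list of its own where there are three numbers: the shift along the world's x, y, z in m, then the turn, a rotation vector about the world's x, y, z in rad. A call has 1 to 10 rows; each row is the pose to reach, as a shift and turn from the pose commanded when the call began; what a row does not reach only later rows make up. A row lasts 1/8 s, in which the tool goes at most 62.5 mm and 10.7 degrees, less where a joint would pass 70% of its speed; a pose out of reach is approached as far as the arm can. A call with a gripper value outside its range is refused whole. "gripper" is the finger opening in m, from 0 to 0.087, set as the call begins (left out, the last holds). The fingers move at their own pace and stop on an object; the grip force is fixed at half the most. Time passes only in rows, so rows that repeat a pose let the fingers close. It gives the time, the measured TCP pose, the force and the opening at its end, in the units of the state.
- read_state(): the state, without advancing time (a new reading comes with each control period).
- capture(name): name is "scene" or "top" or "wrist"; returns a dict with "frame" (400x640x3 uint8, red, green, blue), "depth" (400x640 float32, m along the optical axis (not along the pixel's ray), 0 where there is no reading), "mtx" (3x3 intrinsics, pixels), "cam_to_world" (4x4, takes a point from camera to world coordinates); the wrist camera has in their place "hand_eye" (4x4, takes a point from camera to tool coordinates, whose origin is the TCP and whose axes are the tool frame's). Camera axes: x right, y down, z forward; pixel columns grow to the right and rows downward; lengths in m; the calibration is good to about 2 mm. A picture is of the moment at which its call begins: read the wrist's pose just before it.
- hand_in(): hands the job in, once; it reports no verdict.
The state is a dict: "time_s": time; "joint_positions": joint angles; "qvel": joint speeds; "tau": joint torques, N m; "position": TCP position; "tcp_rot": TCP orientation; "force": force on the tool from outside, world axes, zero at the start; "moment": the same for the moment, N m; "opening": opening from 0.0 (shut) to 1.0 (fully open).
Only numpy, scipy, OpenCV 4.12 (cv2) and the standard library are available. Lean on these libraries where they do the work, as an engineer would, in place of code of your own. Each camera call takes 0.05 s, during which the arm holds its last target. There are 200 camera calls.

## Task

The stopper of the conical flask that stands in the clamp stand has seized in its neck: a straight pull would only lift the flask out of the stand. Grip the stopper's flat grip, twist it back and forth while pulling gently upward until it comes free, with the flask staying down in its stand, then set the stopper down in the steel tray and let go of it; do not drop it from a height.

Things in the scene. Friction and masses are not known exactly. Their poses are not given: they have to be found in the camera images.
- stopper: White stopper, 45 g. Top to bottom: flat upright grip 36 mm long (own x), 12 mm thick (own y), 34 mm tall; round collar 38 mm across, 6 mm thick, on the flask's rim; straight plug 26 mm across, 30 mm long, in the neck. Origin: centre of the collar's underside, z up: grip at z = 6 to 40 mm, plug at -30 to 0. Free after 16 mm of rise, clear of the neck after 30 mm.
- flask (a joint): Height of the conical flask above its seat in the clamp stand, m; 0 = fully down. Clear glass, 0.4 kg, 130 mm tall, 80 mm across the foot. It cannot turn in the stand, but about 8 N lifts it straight up. The stand: dark steel plate 125 mm square, 15 mm thick, with three steel jaws to 54 mm above the table. (The straight-sided bottle with a like stopper has no stand.)
- flask_mouth (a point): Centre of the flask's rim (neck 40 mm across), 145 mm above the table with the flask down. The neck holds the plug by dry friction: 13 to 21 N against a straight pull, up to 0.3 N m against a twist. While it is turned, either way, a light slow pull raises it; 4 mm of rise per 1 rad of turn is safe (pulled much faster, the flask comes along); when turning stops it sticks again.
- tray: Open steel tray fixed on the table, 170 mm (own x) by 140 mm (own y) outside, 22 mm tall, walls and floor 4 mm thick. Origin: centre of its underside, on the table.
Mind the look-alikes: they are no part of the job. There is more than one size of the stopper; the one meant has the size given above. There is more than one size of the tray; the one meant has the size given above.

How it is judged (in metres and radians):
On the way:
1. the stopper is out of the neck with the flask down in its stand (z of stopper in the frame of flask_mouth above 0.03 m and value of joint flask below 0.01 m), for 0.1 s.
At the end, for the whole second after the job is handed in: The stopper rests in the tray, standing or lying, with the centre of its collar's underside inside the tray's walls and less than 60 mm above the table, released and at rest; the flask is down in its stand (within 10 mm) (x of stopper in the frame of tray between -0.081 and 0.081 m and y of stopper in the frame of tray between -0.066 and 0.066 m and z of stopper in the frame of tray below 0.06 m and linear speed of stopper below 0.03 m/s and value of joint flask below 0.01 m); the robot touches nothing.
It fails at once if the flask is lifted more than 15 mm in its stand (value of joint flask above 0.015 m).
It fails at once if the stopper falls freely at more than 1 m/s (a drop of about 50 mm) (linear speed of stopper above 1 m/s and not (contact force between the fingers and stopper above 0.05 N)).
It also fails if it takes over 64 s, if anything falls off the work surface, if the arm or the gripper's body presses on something with over 40 N, if the wrist force passes 120 N, or if a joint passes its speed limit or range.

## Working session

There is one attempt and no reset: what is moved stays moved. The work goes in short steps, Python scripts to look and compute and a tool call to move; the robot and the scene stay as the last step left them, time stands still between calls to the robot, and variables do not carry over. Pictures are saved under pics/ and viewed, about 8 in all and at most 12, crops included, and the job is handed in when it is done.

Besides the shell and the picture viewer there is one more tool, called by a JSON object that holds its "name" and its "arguments". play_rows: Moves the arm, as the interface text tells. Its arguments: {"type":"object","properties":{"commands":{"type":"array"},"gripper":{"type":"number"}},"required":["commands"]}

```bash
mkdir -p pics; ls; cat > h.py <<'E'
from rig import *
import numpy as np, cv2, pickle
def grab(n):
    s=read_state(); c=capture(n)
    if 'hand_eye' in c:
        T=np.eye(4); T[:3,:3]=np.array(s['tcp_rot']).reshape(3,3); T[:3,3]=s['position']; c['cam_to_world']=T@np.array(c['hand_eye'])
    return c
def pts(c):
    d=c['depth']; K=np.array(c['mtx']); v,u=np.indices(d.shape)
    P=np.stack([(u-K[0,2])/K[0,0]*d,(v-K[1,2])/K[1,1]*d,d],-1)
    T=np.array(c['cam_to_world']); return P@T[:3,:3].T+T[:3,3]
def ray(c,u,v,z):
    K=np.array(c['mtx']);T=np.array(c['cam_to_world'])
    r=T[:3,:3]@np.linalg.solve(K,[u,v,1]); return T[:3,3]+r*(z-T[2,3])/r[2]
E
python3 - <<'E'
from h import *
print(read_state())
for n in ("scene","top"):
    c=grab(n); pickle.dump(c,open(n+'.pkl','wb')); cv2.imwrite(f'pics/{n}0.png',c['frame'][...,::-1]); print(n,np.round(c['cam_to_world'],3).tolist(),np.round(c['mtx'],1).tolist())
E
```

```text
pics
{'time_s': 0.0, 'joint_positions': array([-8.05275400e+01,  3.02791105e+01,  8.21558000e+01, -1.12985174e-03,
        6.76890596e+01, -1.02272700e+01]), 'qvel': array([0.08961567, 0.02765938, 0.05614824, 0.00489095, 0.00437113,
       0.04103041]), 'tau': array([-1.11276433e-03, -4.40045643e+01, -1.76593173e+01,  6.34008832e-02,
        5.82415354e-02, -1.63677792e-04]), 'position': array([ 0.21059205, -0.58773557,  0.24657328]), 'tcp_rot': array([[ 3.37097490e-01, -3.74079970e-04,  9.41469671e-01],
       [-9.41467330e-01,  2.13118104e-03,  3.37097499e-01],
       [-2.13254373e-03, -9.99997659e-01,  3.66231708e-04]]), 'force': array([-0.54622526, -0.26398318,  0.22253971]), 'moment': array([-0.00875456,  0.04001463, -0.01271538]), 'opening': 1.0069776851713144}
scene [[0.284, 0.698, -0.657, 1.028], [0.958, -0.192, 0.211, -0.107], [0.021, -0.69, -0.724, 0.765], [0.0, 0.0, 0.0, 1.0]] [[406.0, 0.0, 321.8], [0.0, 406.0, 202.3], [0.0, 0.0, 1.0]]
top [[-0.011, -0.995, 0.094, 0.333], [-1.0, 0.01, -0.016, 0.076], [0.015, -0.094, -0.995, 1.156], [0.0, 0.0, 0.0, 1.0]] [[405.2, 0.0, 317.0], [0.0, 405.2, 200.0], [0.0, 0.0, 1.0]]
```

View pics/scene0.png

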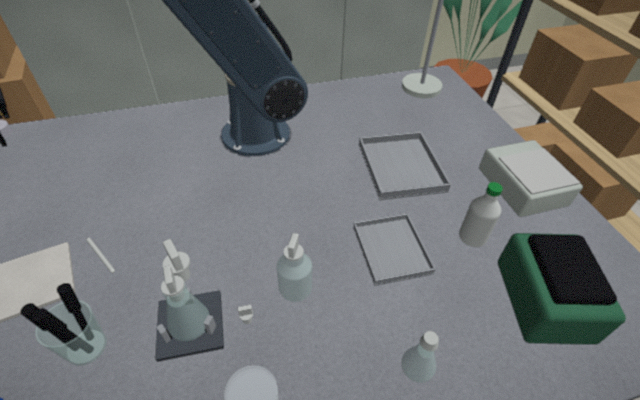

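View pics/top0.png

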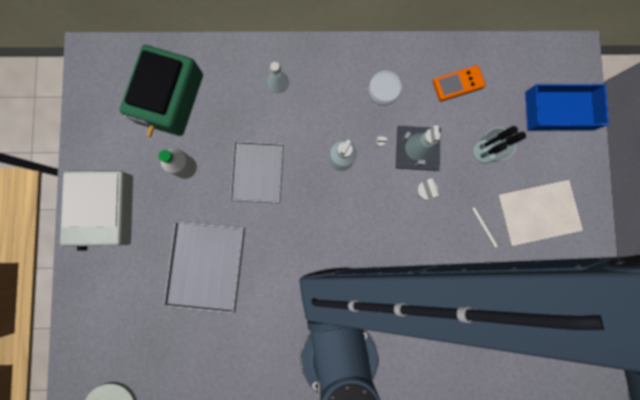

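The scene view shows the stand with a stoppered flask at (188,315) and a loose stopper behind it at (177,258). It also shows the straight bottle at (294,275) and trays at (393,248) and (402,163). The top view has the stand at (418,148) with its stopper at (432,132), a loose stopper at (428,189), a tiny one at (382,141), and trays at (258,172) and (205,267). Next I'll measure these.

```bash
cat > m.py <<'E'
from h import *
c=pickle.load(open('top.pkl','rb')); P=pts(c)
hsv=cv2.cvtColor(c['frame'],cv2.COLOR_RGB2HSV)
# trays: corners from edges by height mask >12mm
for name,(x0,y0,x1,y1) in dict(small=(225,135,292,210),big=(158,215,252,318)).items():
    z=P[y0:y1,x0:x1,2]; m=((z>0.011)&(z<0.04)); q=P[y0:y1,x0:x1][m]
    r=cv2.minAreaRect(q[:,:2].astype(np.float32)*1000); print(name,m.sum(),r, 'ztop',np.percentile(q[:,2],[50,95]))
# white objects around stand
white=((hsv[...,1]<30)&(hsv[...,2]>185)).astype(np.uint8)
n,l,st,ce=cv2.connectedComponentsWithStats(white[100:230,320:460])
for i in range(1,n):
    if st[i,4]>8:
        m=l==i; q=P[100:230,320:460][m]; print('white',ce[i]+[320,100],st[i,4],'med',np.round(np.median(q,0),3),'zmax',q[:,2].max().round(3))
a=c['frame'][100:220,320:460,::-1]; b=pickle.load(open('scene.pkl','rb'))['frame'][225:365,130:330,::-1]
a=cv2.resize(a,(560,480),interpolation=cv2.INTER_CUBIC)
cv2.imwrite('pics/crop1.png',a); cv2.imwrite('pics/crop2.png',cv2.resize(b,(800,560),interpolation=cv2.INTER_CUBIC))
E
python3 m.py
```

```text
small 418 ((525.3307495117188, 230.04864501953125), (140.96917724609375, 170.68212890625), 86.44983673095703) ztop [0.0212989 0.0255829]
big 1021 ((261.1018981933594, 373.2319641113281), (195.04779052734375, 234.75167846679688), 83.50674438476562) ztop [0.0286058  0.03311804]
white [436.22857143 131.57142857] 35 med [ 0.59  -0.234  0.185] zmax 0.191
white [428.06666667 135.56666667] 30 med [ 0.589 -0.224  0.153] zmax 0.156
white [381.92857143 138.07142857] 14 med [ 0.609 -0.124  0.05 ] zmax 0.056
white [342.91304348 146.20289855] 69 med [ 0.564 -0.006  0.164] zmax 0.169
white [348.63636364 150.86363636] 22 med [ 0.556 -0.024  0.132] zmax 0.134
white [432.1038961  186.84415584] 77 med [ 0.464 -0.245  0.101] zmax 0.106
white [421.91666667 190.95      ] 60 med [ 0.459 -0.231  0.052] zmax 0.057
```

View pics/crop2.png

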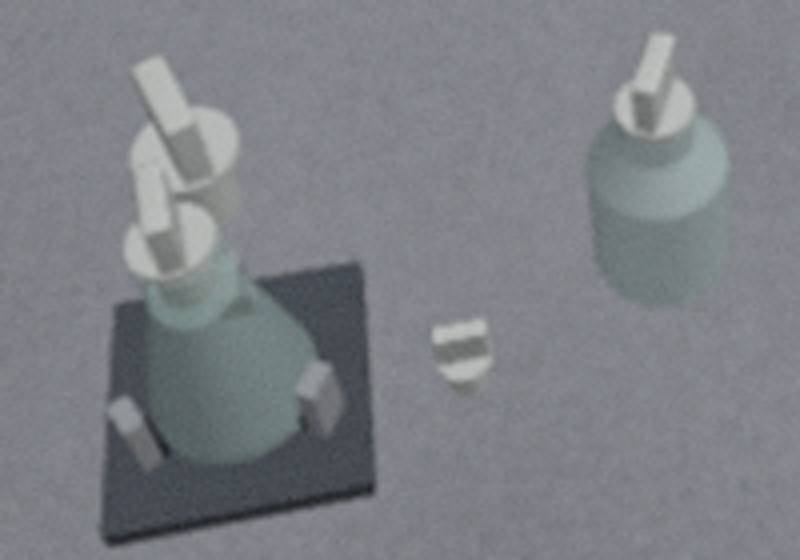

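View pics/crop1.png

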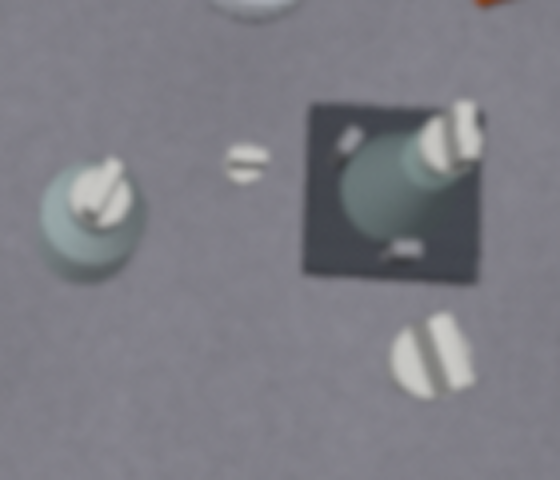

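The target is the stopper in the flask on the stand, at top-view pixel (432,132) and about (0.59,-0.23), with its top at z≈0.185. It is the only stopper in a flask on a stand. The bottle's stopper at (344,148), the oversize loose one at (428,189) and the small loose one at (382,141) are look-alikes. The tray is the 141x171 mm one at (0.525,0.230); the other measures 195x235 mm. Next I move above the flask for a wrist look.

{"name": "play_rows", "arguments": {"commands": [[[0,0,0.05],[0,0,0]],[[0,0,0.09],[0,0,0]],[[0.04,0.04,0.11],[0,0,0]],[[0.08,0.08,0.11],[0,0,0]],[[0.12,0.12,0.11],[0,0,0.1]],[[0.16,0.16,0.11],[0,0,0.2]],[[0.2,0.2,0.11],[0,0,0.2]],[[0.24,0.24,0.11],[0,0,0.2]],[[0.28,0.28,0.11],[0,0,0.2]],[[0.32,0.32,0.11],[0,0,0.2]]]}}

```text
time_s: 1.35
position: [0.5316, -0.2668, 0.3571]
tcp_rot: [[0.517, -0.001, 0.856], [-0.856, 0.0, 0.517], [-0.001, -1.0, -0.0]]
force: [-0.2, -0.2, 0.8]
opening: 0.998
```

{"name": "play_rows", "arguments": {"commands": [[[0.02,0.015,0],[0,0,0]],[[0.04,0.03,-0.01],[0,0,0]],[[0.055,0.035,-0.02],[0,0,0]],[[0.055,0.035,-0.02],[0,0,0]],[[0.055,0.035,-0.02],[0,0,0]],[[0.055,0.035,-0.02],[0,0,0]]]}}

```text
time_s: 2.1
position: [0.5852, -0.2342, 0.338]
tcp_rot: [[0.516, 0.0, 0.856], [-0.856, -0.0, 0.516], [0.001, -1.0, -0.0]]
force: [0.1, 0.5, -0.3]
opening: 1.003
```

```bash
python3 - <<'E'
from h import *
s=read_state(); print(s['time_s'],s['position'],s['tcp_rot'],s['force'],s['joint_positions'])
c=grab('wrist'); pickle.dump(c,open('w1.pkl','wb')); cv2.imwrite('pics/w1.png',c['frame'][...,::-1]); print(np.round(c['hand_eye'],3))
c=grab('top'); pickle.dump(c,open('top2.pkl','wb'))
E
```

```text
2.1 [ 0.58515314 -0.23424619  0.33800194] [[ 5.16299328e-01  2.44887477e-04  8.56408165e-01]
 [-8.56408030e-01 -4.81622739e-04  5.16299384e-01]
 [ 5.38900899e-04 -9.99999854e-01 -3.89378947e-05]] [ 0.05330917  0.539143   -0.29845306] [-3.19528873e+01  2.58741724e+01  7.48179619e+01 -1.62722539e-02
  7.92813572e+01  2.69657875e+01]
[[ 1.     0.001 -0.001 -0.   ]
 [ 0.001 -0.246  0.969 -0.137]
 [ 0.001 -0.969 -0.246  0.067]
 [ 0.     0.     0.     1.   ]]
```

View pics/w1.png

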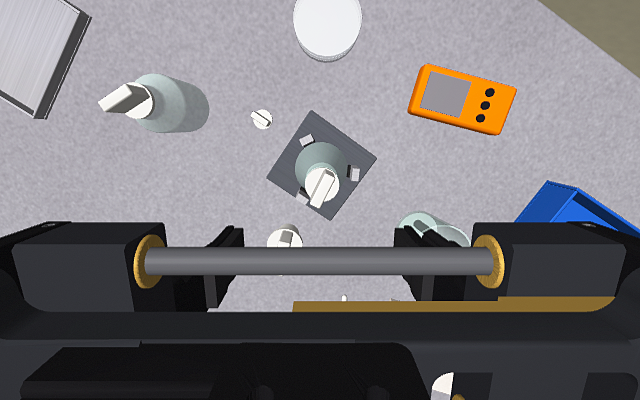

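The wrist view shows the stand at about (322,165), with the target's collar at (321,185) and its grip running from about (313,205) to (330,172). The loose stopper is at (284,238). Now I measure the grip's centre and axis from depth.

```bash
cat > g.py <<'E'
from h import *
import sys
def rep(c,box,lab):
    x0,y0,x1,y1=box; P=pts(c)[y0:y1,x0:x1]; f=c['frame'][y0:y1,x0:x1].astype(int)
    z=P[...,2]; w=(f.min(-1)>150)
    for nm,lo,hi in (('grip',.175,.2),('collar',.140,.162)):
        m=w&(z>lo)&(z<hi); q=P[m]
        if len(q)<5: print(lab,nm,len(q)); continue
        r=cv2.minAreaRect(q[:,:2].astype(np.float32)*1000)
        mu=q[:,:2].mean(0); C=np.cov((q[:,:2]-mu).T); e,v=np.linalg.eigh(C); a=np.degrees(np.arctan2(v[1,1],v[0,1]))%180
        print(lab,nm,len(q),'mean',mu.round(4),'zmed',np.median(q[:,2]).round(4),'rect',np.round(r[0],1),np.round(r[1],1),round(r[2],1),'pca',round(a,1))
if __name__=='__main__':
    rep(pickle.load(open('w1.pkl','rb')),(290,155,350,215),'wrist')
    rep(pickle.load(open('top.pkl','rb')),(415,115,450,150),'top')
    c=pickle.load(open('w1.pkl','rb')); a=c['frame'][150:215,285:355,::-1]
    cv2.imwrite('pics/w1c.png',cv2.resize(a,(560,520),interpolation=cv2.INTER_CUBIC))
    b=pickle.load(open('scene.pkl','rb'));rep(b,(150,255,195,305),'scene')
    print(c['mtx'])
E
python3 g.py
```

```text
wrist grip 417 mean [ 0.5895 -0.2346] zmed 0.1847 rect [ 588.8 -235.4] [35.7 12.1] 4.7 pca 5.0
wrist collar 542 mean [ 0.5909 -0.2321] zmed 0.1508 rect [ 589.7 -234.8] [37.5 37.1] 29.9 pca 93.6
top grip 66 mean [ 0.5907 -0.2337] zmed 0.1855 rect [ 590.8 -233.8] [33.8 12.3] 6.5 pca 4.7
top collar 69 mean [ 0.5882 -0.2256] zmed 0.153 rect [ 586.6 -233.1] [34.8 29.5] 74.4 pca 169.7
scene grip 129 mean [ 0.5917 -0.2349] zmed 0.1838 rect [ 590.2 -235.4] [36.7 11.1] 3.1 pca 2.8
scene collar 182 mean [ 0.5918 -0.2336] zmed 0.15 rect [ 591.9 -235.1] [33.8 37.5] 19.3 pca 97.7
[[298.02175344   0.         318.48260995]
 [  0.         298.02175344 200.62791443]
 [  0.           0.           1.        ]]
```

View pics/w1c.png

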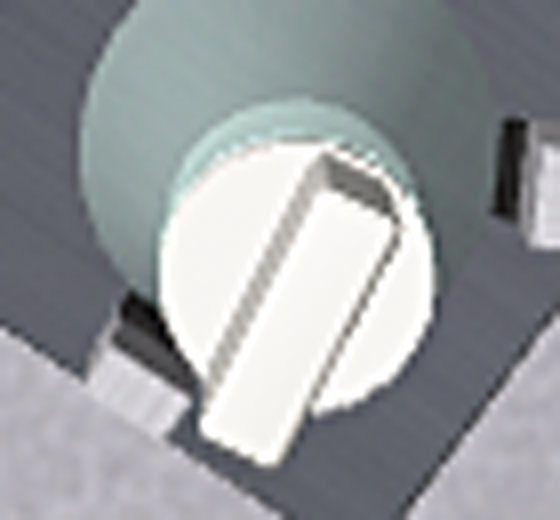

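The size is confirmed: the grip is 36x12 mm and the collar 37–38 mm, with its top at z 0.151. The grip is centred at (0.5895,-0.235) with its long axis 4.7° from x, so I turn the tool -26.4° and descend to TCP z≈0.180.

{"name": "play_rows", "arguments": {"commands": [[[0.004,-0.001,0],[0,0,-0.15]],[[0.004,-0.001,-0.03],[0,0,-0.3]],[[0.004,-0.001,-0.06],[0,0,-0.46]],[[0.004,-0.001,-0.09],[0,0,-0.46]],[[0.004,-0.001,-0.12],[0,0,-0.46]],[[0.004,-0.001,-0.14],[0,0,-0.46]],[[0.004,-0.001,-0.15],[0,0,-0.46]],[[0.004,-0.001,-0.157],[0,0,-0.46]],[[0.004,-0.001,-0.157],[0,0,-0.46]],[[0.004,-0.001,-0.157],[0,0,-0.46]]]}}

```text
time_s: 3.45
position: [0.5902, -0.2347, 0.1814]
tcp_rot: [[0.084, 0.001, 0.996], [-0.996, -0.001, 0.084], [0.001, -1.0, 0.001]]
force: [0.7, 0.6, 0.6]
opening: 1.0
```

{"name": "play_rows", "arguments": {"commands": [[[0,0,0],[0,0,0]],[[0,0,0],[0,0,0]],[[0,0,0],[0,0,0]],[[0,0,0],[0,0,0]],[[0,0,0],[0,0,0]],[[0,0,0],[0,0,0]],[[0,0,0],[0,0,0]],[[0,0,0],[0,0,0]],[[0,0,0],[0,0,0]],[[0,0,0],[0,0,0]]], "gripper": 0.0}}

```text
time_s: 4.7
position: [0.5899, -0.2352, 0.1809]
tcp_rot: [[0.084, 0.001, 0.996], [-0.996, -0.001, 0.084], [0.001, -1.0, 0.0]]
force: [-0.3, -3.3, 1.3]
opening: 0.136
```

Gripped at 11.8 mm. First a modest twist with a gentle rise, watching the force.

{"name": "play_rows", "arguments": {"commands": [[[0,-0.0005,0],[0,0,0.1]],[[0,-0.0005,0],[0,0,0.2]],[[0,-0.0005,0.0003],[0,0,0.3]],[[0,-0.0005,0.0006],[0,0,0.4]],[[0,-0.0005,0.0009],[0,0,0.5]],[[0,-0.0005,0.0012],[0,0,0.6]],[[0,-0.0005,0.0015],[0,0,0.7]],[[0,-0.0005,0.0018],[0,0,0.8]]]}}

```text
time_s: 5.7
position: [0.5898, -0.2346, 0.1817]
tcp_rot: [[0.775, 0.0, 0.632], [-0.632, 0.001, 0.775], [-0.0, -1.0, 0.001]]
force: [1.1, -1.0, -3.0]
opening: 0.132
```

```bash
python3 - <<'E'
from h import *
s=read_state(); print(s['time_s'],s['position'],s['force'],s['moment'],s['joint_positions'],s['opening'])
c=grab('scene'); pickle.dump(c,open('s2.pkl','wb'))
E
```

```text
5.7 [ 0.58976586 -0.23460448  0.1817266 ] [ 1.11494812 -1.03931525 -2.98810985] [-0.35360827 -0.24606034 -0.12207226] [-3.17876514e+01  3.53128259e+01  8.41136683e+01  6.03202370e-02
  6.05954276e+01  7.41685385e+00] 0.1324855713775247
```

Only 3 N of pull, so I continue the other way.

{"name": "play_rows", "arguments": {"commands": [[[0,0,0],[0,0,-0.1]],[[0,0,0.0004],[0,0,-0.22]],[[0,0,0.0008],[0,0,-0.34]],[[0,0,0.0012],[0,0,-0.46]],[[0,0,0.0016],[0,0,-0.58]],[[0,0,0.002],[0,0,-0.7]],[[0,0,0.0024],[0,0,-0.82]],[[0,0,0.0028],[0,0,-0.94]],[[0,0,0.0032],[0,0,-1.06]],[[0,0,0.0036],[0,0,-1.18]]]}}

```text
time_s: 7.0
position: [0.5892, -0.2349, 0.1851]
tcp_rot: [[-0.296, -0.001, 0.955], [-0.955, 0.0, -0.296], [0.0, -1.0, -0.001]]
force: [0.5, -1.8, -3.7]
opening: 0.138
```

{"name": "play_rows", "arguments": {"commands": [[[0,0,0],[0,0,0.1]],[[0,0,0.0004],[0,0,0.22]],[[0,0,0.0008],[0,0,0.34]],[[0,0,0.0012],[0,0,0.46]],[[0,0,0.0016],[0,0,0.58]],[[0,0,0.002],[0,0,0.7]],[[0,0,0.0024],[0,0,0.82]],[[0,0,0.0028],[0,0,0.94]],[[0,0,0.0032],[0,0,1.06]],[[0,0,0.0036],[0,0,1.18]]]}}

```text
time_s: 8.25
position: [0.5897, -0.2346, 0.1888]
tcp_rot: [[0.774, -0.0, 0.633], [-0.633, 0.001, 0.774], [-0.001, -1.0, 0.001]]
force: [1.4, -0.4, -2.6]
opening: 0.137
```

```bash
python3 - <<'E'
from h import *
s=read_state(); print(s['position'],s['force'])
c=grab('scene'); pickle.dump(c,open('s3.pkl','wb'))
a=pickle.load(open('s2.pkl','rb'))
o=[cv2.resize(x['frame'][235:365,130:230,::-1],(400,520),interpolation=cv2.INTER_CUBIC) for x in (a,c)]
cv2.imwrite('pics/s23.png',np.hstack(o))
E
```

```text
[ 0.58967432 -0.23459905  0.18875217] [ 1.38664678 -0.39323025 -2.58896073]
```

View pics/s23.png

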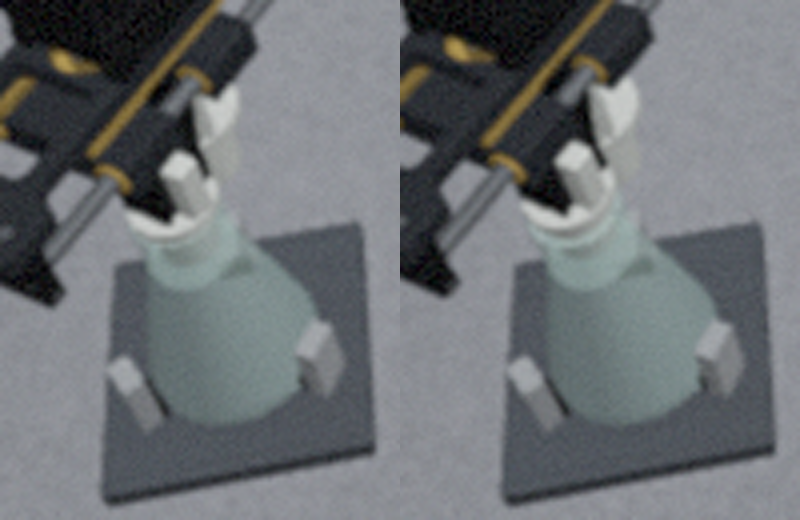

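In the two views (left before, right after), the collar has risen clear of the rim at (580,220) and the flask foot hasn't moved. It's working, so I continue twisting.

{"name": "play_rows", "arguments": {"commands": [[[0,0,0],[0,0,-0.1]],[[0,0,0.0004],[0,0,-0.22]],[[0,0,0.0008],[0,0,-0.34]],[[0,0,0.0012],[0,0,-0.46]],[[0,0,0.0016],[0,0,-0.58]],[[0,0,0.002],[0,0,-0.7]],[[0,0,0.0024],[0,0,-0.82]],[[0,0,0.0028],[0,0,-0.94]],[[0,0,0.0032],[0,0,-1.06]],[[0,0,0.0036],[0,0,-1.18]]]}}

```text
time_s: 9.55
position: [0.5891, -0.2348, 0.1923]
tcp_rot: [[-0.298, -0.002, 0.955], [-0.955, 0.0, -0.298], [0.0, -1.0, -0.002]]
force: [1.0, -1.2, -2.9]
opening: 0.136
```

{"name": "play_rows", "arguments": {"commands": [[[0,0,0],[0,0,0.1]],[[0,0,0.0004],[0,0,0.22]],[[0,0,0.0008],[0,0,0.34]],[[0,0,0.0012],[0,0,0.46]],[[0,0,0.0016],[0,0,0.58]],[[0,0,0.002],[0,0,0.7]],[[0,0,0.0024],[0,0,0.82]],[[0,0,0.0028],[0,0,0.94]],[[0,0,0.0032],[0,0,1.06]],[[0,0,0.0036],[0,0,1.18]]]}}

```text
time_s: 10.8
position: [0.5896, -0.2346, 0.1961]
tcp_rot: [[0.773, -0.0, 0.634], [-0.634, 0.001, 0.773], [-0.001, -1.0, 0.001]]
force: [1.0, -1.2, -1.7]
opening: 0.13
```

{"name": "play_rows", "arguments": {"commands": [[[0,0,0],[0,0,-0.1]],[[0,0,0.0004],[0,0,-0.22]],[[0,0,0.0008],[0,0,-0.34]],[[0,0,0.0012],[0,0,-0.46]],[[0,0,0.0016],[0,0,-0.58]],[[0,0,0.002],[0,0,-0.7]],[[0,0,0.0024],[0,0,-0.82]],[[0,0,0.0028],[0,0,-0.94]],[[0,0,0.0032],[0,0,-1.06]],[[0,0,0.0036],[0,0,-1.18]]]}}

```text
time_s: 12.05
position: [0.5896, -0.2347, 0.2006]
tcp_rot: [[-0.298, -0.0, 0.954], [-0.954, 0.0, -0.298], [-0.0, -1.0, -0.0]]
force: [-0.2, -0.9, 0.2]
opening: 0.137
```

The total rise is 19.7 mm and the pull force has vanished, so the stopper is free. I lift it clear slowly.

{"name": "play_rows", "arguments": {"commands": [[[0,0,0.002],[0,0,0.1]],[[0,0,0.004],[0,0,0.2]],[[0,0,0.007],[0,0,0.3]],[[0,0,0.01],[0,0,0.38]],[[0,0,0.014],[0,0,0.38]],[[0,0,0.018],[0,0,0.38]],[[0,0,0.024],[0,0,0.38]],[[0,0,0.032],[0,0,0.38]],[[0,0,0.042],[0,0,0.38]],[[0,0,0.05],[0,0,0.38]]]}}

```text
time_s: 13.3
position: [0.5899, -0.235, 0.2514]
tcp_rot: [[0.084, 0.001, 0.997], [-0.997, -0.0, 0.084], [0.001, -1.0, 0.001]]
force: [0.2, 0.5, -0.1]
opening: 0.136
```

{"name": "play_rows", "arguments": {"commands": [[[0,0,0.03],[0,0,0]],[[0,0,0.06],[0,0,0]],[[0,0.02,0.075],[0,0,0]],[[0,0.05,0.08],[0,0,0]],[[0,0.08,0.08],[0,0,0]],[[-0.01,0.12,0.08],[0,0,0]],[[-0.02,0.16,0.08],[0,0,0]],[[-0.03,0.2,0.08],[0,0,0]],[[-0.035,0.24,0.08],[0,0,0]],[[-0.04,0.28,0.08],[0,0,0]]]}}

```text
time_s: 14.55
position: [0.5482, 0.0477, 0.3301]
tcp_rot: [[0.084, -0.001, 0.996], [-0.996, 0.001, 0.084], [-0.001, -1.0, -0.001]]
force: [0.2, 0.3, -0.0]
opening: 0.135
```

```bash
python3 - <<'E'
from h import *
s=read_state(); print(s['time_s'],s['position'],s['force'],s['opening'],s['joint_positions'])
c=grab('scene'); pickle.dump(c,open('s4.pkl','wb'))
cv2.imwrite('pics/s4.png',c['frame'][...,::-1])
E
```

```text
14.55 [0.54822873 0.04770522 0.33007864] [ 0.19722349  0.30399514 -0.03665432] 0.13519418560469373 [-6.68422353e+00  1.93461065e+01  8.67886490e+01  4.10869864e-02
  7.39474952e+01  7.84712027e+01]
```

View pics/s4.png

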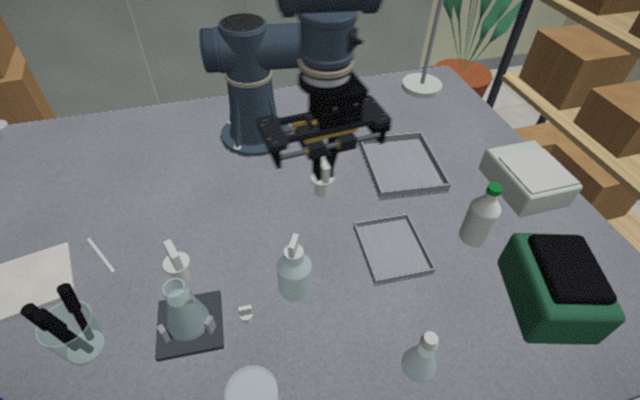

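The stopper hangs upright from the fingers at (322,182). The flask is seated and open at (177,290), and the tray is at (393,248). I check the plug's bottom height from depth before lowering.

```bash
python3 - <<'E'
from h import *
c=pickle.load(open('s4.pkl','rb'));P=pts(c)[150:205,300:345];f=c['frame'][150:205,300:345].astype(int)
w=(f.min(-1)>120)&(P[...,2]>.2)
q=P[w];print(len(q),q.min(0).round(4),q.max(0).round(4),np.percentile(q[:,2],[1,3,50]).round(4))
# widths per height
for z in np.arange(.255,.34,.006):
    s=q[abs(q[:,2]-z)<.003]
    if len(s):print(round(z,3),len(s),np.ptp(s[:,1]).round(3), s[:,1].mean().round(4))
E
```

```text
386 [ 0.5392 -0.1073  0.2635] [1.0277 0.0676 0.7645] [0.2643 0.2659 0.3003]
0.261 2 0.016 0.0458
0.267 21 0.021 0.0483
0.273 23 0.019 0.0488
0.279 19 0.019 0.0498
0.285 20 0.022 0.0473
0.291 2 0.008 0.0544
0.297 99 0.036 0.0424
0.303 40 0.034 0.0442
0.309 19 0.027 0.0515
0.315 16 0.019 0.0502
0.321 12 0.018 0.0495
0.327 17 0.022 0.0466
0.333 75 0.025 0.0477
0.339 7 0.025 0.0442
```

{"name": "play_rows", "arguments": {"commands": [[[-0.005,0.04,0],[0,0,0]],[[-0.01,0.08,0],[0,0,0]],[[-0.015,0.12,0],[0,0,0]],[[-0.02,0.15,-0.02],[0,0,0]],[[-0.023,0.175,-0.05],[0,0,0]],[[-0.023,0.182,-0.09],[0,0,0]],[[-0.023,0.182,-0.13],[0,0,0]],[[-0.023,0.182,-0.17],[0,0,0]],[[-0.023,0.182,-0.19],[0,0,0]],[[-0.023,0.182,-0.2],[0,0,0]]]}}

```text
time_s: 15.85
position: [0.525, 0.2276, 0.1289]
tcp_rot: [[0.084, -0.003, 0.996], [-0.996, -0.0, 0.084], [0.0, -1.0, -0.003]]
force: [0.3, -0.3, -0.5]
opening: 0.139
```

The plug bottom is about 66 mm below the TCP, so there was no slip. Contact with the tray floor is expected at TCP z≈0.070.

{"name": "play_rows", "arguments": {"commands": [[[0,0,-0.015],[0,0,0]],[[0,0,-0.03],[0,0,0]],[[0,0,-0.04],[0,0,0]],[[0,0,-0.048],[0,0,0]],[[0,0,-0.053],[0,0,0]],[[0,0,-0.056],[0,0,0]],[[0,0,-0.056],[0,0,0]],[[0,0,-0.056],[0,0,0]]]}}

```text
time_s: 16.85
position: [0.5269, 0.2271, 0.0746]
tcp_rot: [[0.084, 0.001, 0.996], [-0.996, 0.0, 0.084], [-0.0, -1.0, 0.001]]
force: [0.2, 0.9, -0.0]
opening: 0.139
```

{"name": "play_rows", "arguments": {"commands": [[[0,0,-0.001],[0,0,0]],[[0,0,-0.002],[0,0,0]],[[0,0,-0.003],[0,0,0]],[[0,0,-0.004],[0,0,0]],[[0,0,-0.004],[0,0,0]],[[0,0,-0.004],[0,0,0]]]}}

```text
time_s: 17.6
position: [0.5267, 0.2271, 0.0703]
tcp_rot: [[0.084, -0.0, 0.996], [-0.996, -0.0, 0.084], [0.0, -1.0, -0.0]]
force: [0.6, -0.8, -1.1]
opening: 0.138
```

{"name": "play_rows", "arguments": {"commands": [[[0,0,-0.0005],[0,0,0]],[[0,0,-0.001],[0,0,0]],[[0,0,-0.001],[0,0,0]],[[0,0,-0.001],[0,0,0]]]}}

```text
time_s: 18.1
position: [0.5268, 0.2271, 0.0696]
tcp_rot: [[0.084, 0.0, 0.996], [-0.996, 0.0, 0.084], [-0.0, -1.0, 0.0]]
force: [-0.7, -0.1, 1.6]
opening: 0.135
```

This is about contact height, with 1.6 N of upward force. I release it.

{"name": "play_rows", "arguments": {"commands": [[[0,0,0],[0,0,0]],[[0,0,0],[0,0,0]],[[0,0,0],[0,0,0]],[[0,0,0],[0,0,0]],[[0,0,0],[0,0,0]],[[0,0,0],[0,0,0]],[[0,0,0],[0,0,0]],[[0,0,0],[0,0,0]]], "gripper": 0.06}}

```text
time_s: 19.1
position: [0.5267, 0.2271, 0.0693]
tcp_rot: [[0.084, -0.0, 0.996], [-0.996, -0.0, 0.084], [0.0, -1.0, -0.0]]
force: [-0.4, -0.3, -0.2]
opening: 0.687
```

{"name": "play_rows", "arguments": {"commands": [[[0,0,0.01],[0,0,0]],[[0,0,0.025],[0,0,0]],[[0,0,0.05],[0,0,0]],[[0,0,0.09],[0,0,0]],[[0,0,0.13],[0,0,0]],[[-0.02,-0.03,0.17],[0,0,0]],[[-0.04,-0.07,0.2],[0,0,0]],[[-0.06,-0.11,0.22],[0,0,0]],[[-0.06,-0.13,0.22],[0,0,0]],[[-0.06,-0.13,0.22],[0,0,0]]]}}

```text
time_s: 20.35
position: [0.4667, 0.0962, 0.2908]
tcp_rot: [[0.081, 0.003, 0.997], [-0.997, 0.0, 0.081], [0.0, -1.0, 0.003]]
force: [0.3, 0.7, -0.4]
opening: 0.686
```

```bash
python3 - <<'E'
from h import *
s=read_state(); print(s['time_s'],s['position'],s['force'],s['opening'])
c=grab('scene'); cv2.imwrite('pics/s5.png',c['frame'][...,::-1]); t=grab('top')
for n,c,b in (('scene',c,(350,205,440,285)),('top',t,(225,135,292,210))):
    x0,y0,x1,y1=b; P=pts(c)[y0:y1,x0:x1]; m=(P[...,2]>.03)&(P[...,2]<.1); q=P[m]
    print(n,len(q),np.median(q,0).round(4) if len(q) else '',q[:,2].max().round(4) if len(q) else '')
E
```

```text
20.35 [0.46672974 0.09618594 0.29083744] [ 0.29481095  0.73408025 -0.35292814] 0.6860048203611905
scene 283 [0.5332 0.2215 0.0525] 0.0763
top 4 [0.5308 0.2462 0.0405] 0.0413
```

View pics/s5.png

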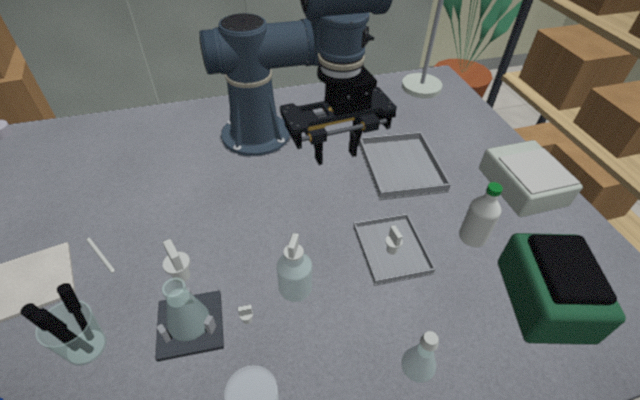

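The stopper stands upright near the middle of the small tray at (395,238), and the flask is seated at (187,315). The arm is clear, so I hand in.

```bash
python3 -c "
from rig import *
print(hand_in())"
```

```text
the job is handed in; nothing more can be done
None
```

The stopper is out of the flask and standing upright near the middle of the 170 x 140 mm tray. The job was handed in at about 20 s of the 64 s allowed, and `hand_in()` gave no verdict.

- **Twisting out:** I gripped the flat grip at 11.8 mm and twisted back and forth about 1.2 rad per stroke, rising about 3 mm per rad. After 19.7 mm of rise it was free. The downward force read at the end of each stroke was never above 3.7 N, below the roughly 8 N that lifts the flask.
- **Setting down:** I lowered the stopper until the force showed light contact of about 1.6 N, opened the fingers and backed away.
- **Last checks:** The scene camera put the stopper's highest point at z = 0.076 m, against 0.074 m expected for it standing on the tray floor. The flask looks fully down in its stand, and the fingers are clear of everything. I judged the flask by eye, since I did not measure its height.
- **Check that gave nothing useful:** The final top view of the tray returned only 4 points, probably because the arm was in the way. The end position therefore rests on the scene camera alone.

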